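Open the safety-capped degreaser beside the dipping cup

ROBOT

A 7-joint arm with a two-finger parallel gripper is mounted at the origin on the work surface. World frame = base frame: x ahead of the robot, y to its left, z up, the work surface at z = 0. Lengths are in m, angles in rad, forces in N, time in s.
With the tool pointing down it reaches from about 0.425 to 0.975 m from the base axis. Payload 16.7 kg.
Tool frame: the origin (TCP) lies at the very end of the fingers, on their centre line; the grasp point (between the pads) lies 19 mm behind it (bot.grip_point_offset is the distance from the TCP to the grasp point, in m); z points along the fingers, y is the line along which they close (so a half turn about z gives the same grasp; the last joint's range is limited). The gripper opens to 85 mm and grips with 20 to 120 N. Pads are 22 mm wide; open, the fingers measure 114 mm over their backs; the gripper's body (76 mm by 85 mm) begins 54 mm behind the grasp point. The pads swing forward as they close: fully open they stand 13 mm farther back than shut.
Start: joints at [1.179, 0.426, 0.074, 1.606, -0.034, 1.111, -0.067], TCP at [0.162, -0.655, 0.231] pointing down, gripper open.
Joint ranges: [-2.85, 2.85], [-0.5, 2.14], [-1.23, 1.37], [0.21, 2.46], [-1.02, 4.16], [0.16, 2.05], [-2.73, 2.73]. Speed limits (rad/s): [1.89, 1.89, 2.39, 2.39, 3.01, 3.01, 3.01].

INTERFACE

Orientations are given as a unit quaternion [w, x, y, z].
In Python, from workcell import sense, capture, job, nets, bot gives the robot as it stands.
- The arm moves only by the tool play_rows, never from a script. Its argument "increments" is a list of rows, each an object with "dr": the turn, a rotation vector about the tool's x, y, z in rad, a list of three; "translation": the shift along the tool's x, y, z in mm, a list of three; "claw": the gripper command: -1 is fully open, 1 is shut, values between are in proportion. A call has 1 to 10 rows; each row shifts and turns the commanded pose from where the row before left it, along the tool's axes as they then stand; what a row does not reach is not made up. A row lasts 1/12 s, in which the tool goes at most 41.7 mm and 7.16 degrees, less where a joint would pass 70% of its speed; a pose out of reach is approached as far as the arm can. A call is refused whole if a number of a shift passes 41.7 or a number of a turn 0.125, either way. A call with a gripper value outside its range is refused whole. The fingers move at their own pace and stop on an object; "grip_force" is the grip in N (left out, the last holds). Time passes only in rows, so rows that do not move let the fingers close. It gives the time, the measured TCP pose, the force, the opening and the grip force at its end, in the units of the state.
- sense(): the state, without advancing time (a new reading comes with each control period).
- capture(name): name is "side" or "top"; returns a dict with "image" (480x640x3 uint8, blue, green, red), "range_z" (480x640 float32, m along the optical axis (not along the pixel's ray), 0 where there is no reading), "K" (3x3 intrinsics, pixels), "eye" and "rotation" of the camera in the world. Camera axes: x right, y down, z forward; pixel columns grow to the right and rows downward; lengths in m; the calibration is good to about 2 mm. A picture is of the moment at which its call begins.
- job.sign_off(): hands the job in; it is judged then, once.
Trained networks look in the newest picture that a camera, given by its name, has taken for a name from the list of things; names that differ only in an ending like _2 or _b are one class to them, and where a whole thing is asked for, a point or a joint stands for the part that bears it (a point fixed in the world has none). Each returns a list of dicts, best first, with "confidence" (0 to 1); they miss things now and then, are a little off and sometimes report something else, mostly with a low value. They report only what shows in the picture. A call takes as long as a camera call. They do not tell look-alikes from the thing itself.
- nets.search_frame(camera, target): "bbox" ([left, top, width, height] as shares, 0 to 1, of the picture: columns of its width, rows of its height, round what is visible of it).
- nets.cut_out(camera, target): "pixels" (480x640 bool, what is visible of it) and "bbox" ([left, top, width, height] as shares, 0 to 1, of the picture: columns of its width, rows of its height, round what is visible of it).
The state is a dict: "t": time; "q": joint angles; "joint_vel": joint speeds; "effort": joint torques, N m; "ee_pos": TCP position; "tcp_rot": TCP orientation; "ft_force": force on the tool from outside, world axes, zero at the start; "wrist_torque": the same for the moment, N m; "grip_width": opening from 0.0 (shut) to 1.0 (fully open); "grip_force": force on a finger pad.
Only numpy, scipy, OpenCV 4.12 (cv2) and the standard library are available. Lean on these libraries where they do the work, as an engineer would, in place of code of your own. Each camera call takes 0.05 s, during which the arm holds its last target. There are 200 camera calls.

TASK

Get ready to degrease small parts: lift the dipping cup off the forked hook of its stand and set it down upright, not dropped, on the free end of the drip tray, then let go of it. Then press the bottle's push-and-turn safety cap down, twist it anticlockwise until it is free, and finish while holding the cap in the gripper, upright and well clear (about 5 to 10 cm) straight above the bottle's mouth. Leave the other parts on the table where they are.

Things in the scene. Friction and masses are not known exactly. Their poses are not given: they have to be found in the camera images.
- tray: Fixed steel drip tray, 180 (its x) x 320 (its y) mm; origin at the centre of its underside, z up. Floor 4 mm thick, rim to 10 mm. At its +y end a wooden cradle (114 mm square, to 34 mm high, centred at y = +85 mm) holds the bottle fast; the -y end is free for the cup, but for a small brass bush near x = 62, y = -5 mm.
- tray_spot (a point): A good place for the cup: point on the tray's floor in the middle of its free end (tray x = -10, y = -75 mm); z up.
- bottle: Square grey plastic cleaner bottle, 92 x 92 mm, fixed in the cradle and unable to turn; origin at the centre of its underside, z up. Shoulder ends at 115 mm, the neck's mouth is at 136 mm; the shut cap's underside is at 127 mm, its top at 163 mm. No other bottle on the table is square.
- cap_center (a point): Centre (half-way up) of the black, round, ribbed safety cap on the square bottle: 48 mm across, 36 mm high, 40 g, loose; z is its axis, up. Shut, it must be pressed down at least 3.5 mm and, while pressed, turned anticlockwise seen from above by 40 to 80 degrees (60 is best; hard stop at 88); then it lifts straight off. Clockwise is blocked.
- plunger (a joint): Spring plate under the cap: how far it is pressed down from shut, m: 0 shut, 0.0065 fully pressed (hard stop), -0.003 when nothing lies on it. It pushes the cap up with 7 N when shut, 10 N at 4.5 mm, 11.5 N at the stop, so the cap springs back if not held down.
- stand: Fixed steel hook stand: foot 130 x 120 x 12 mm, origin at the centre of its underside, z up. A post at x = +44 to +60 mm rises to 155 mm; from it a fork of two level prongs (6 mm thick, at y = +-14 mm, top at 155 mm) runs towards -x to x = -23 mm, ending in upturned tips that rise 12 mm above the prongs.
- cup_knob (a point): Middle of the upright wooden knob (22 mm across, 40 mm tall) on top of the dipping cup, to grip it by; z up, 130 mm above the cup's underside. It sits on a flat crossbar 60 x 10 mm (along y), which at the start lies across the fork's prongs above stand x = 0. The cup with its handle weighs 200 g, loose.
- cup_foot (a point): Centre of the dipping cup's underside; z up. The cup is aluminium, 56 mm wide, 55 mm high, open above; two side straps carry the crossbar (underside 105 mm up). It hangs below the fork, in front of the post: raise it 15 to 35 mm (its rim meets the prongs at 44 mm), take it at least 60 mm along the stand's -x, and it is free.
- chuck: Steel drill chuck standing beside the hook stand, 46 mm across, 60 mm tall; origin at its underside. Leave alone.
- bush: Brass bush standing on the tray, 32 mm across, 22 mm tall; origin at its underside. Leave alone.
- holder: Black steel tool holder, 50 mm square, 46 mm tall with its stud, beside the tray; origin at its underside. Leave alone.
- spanner: Spanner lying flat, 200 mm long. Leave alone.
- oiler: Slim round bottle with a plain cap, 44 mm across, 100 mm tall; origin at its underside. Leave alone.
- bar: Steel round bar lying, 28 mm across, 110 mm long. Leave alone.
- vblock: Steel vee block, 70 x 45 x 38 mm; origin at its underside. Leave alone.
Things that resemble listed ones, but are neither listed nor needed, are in the scene too. Leave any red look-alike of the part that bears cap_center alone.

How it is judged:
On the way, in this order (a step that is already met when the one before it is completed fails the run):
1. the cup is lifted off the fork, in the gripper (contact force between cup and stand below 0.05 N and contact force between cup and the fingers above 0.5 N and distance of cup_knob from where it was at the start of the episode above 0.03 m), for 0.1 s.
2. the cup stands upright on the free end of the tray, let go (x of cup_knob in the frame of tray between -0.075 and 0.075 m and y of cup_knob in the frame of tray between -0.145 and 0.02 m and z of cup_knob in the frame of tray between 0.129 and 0.139 m and angle between cup_knob's own z axis and vertical below 0.1 rad and contact force between cup and the fingers below 0.05 N and linear speed of cup below 0.03 m/s), for 0.2 s.
3. the cap is pressed down on the bottle (value of joint plunger above 0.003 m and angle between the x axis of cap_center and the x axis of bottle, either way round below 0.45 rad), for 0.05 s.
4. the cap is twisted out of its catch while still on the neck (angle between the x axis of cap_center and the x axis of bottle, either way round above 0.55 rad and z of cap_center in the frame of bottle below 0.153 m and horizontal distance between cap_center and bottle below 0.006 m), for 0.05 s.
At the end, for the whole second after the job is handed in: The cup stands upright (0.1 rad), let go and at rest on the free end of the tray's floor. The gripper still holds the cap, still, upright (0.3 rad), off the bottle, its centre 35 to 160 mm above where it sat and within 30 mm of the bottle's axis (all of step 2 and contact force between cup and tray above 0.3 N and z of cap_center in the frame of bottle between 0.18 and 0.305 m and horizontal distance between cap_center and bottle below 0.03 m and angle between cap_center's own z axis and vertical below 0.3 rad and contact force between cap and the fingers above 1 N and contact force between cap and bottle below 0.05 N and linear speed of cap below 0.03 m/s); the arm keeps its last pose, push and grip.
It fails at once if another part is shoved more than 2 cm (distance of any of chuck, bush, holder, spanner, oiler, bar, vblock from where it was at the start of the episode above 0.02 m).
It fails at once if another part is tipped over (angle between any of chuck, bush, holder, oiler, vblock's own z axis and vertical above 0.4 rad).
It fails at once if the cup is dropped from more than about 2 cm (linear speed of cup above 0.65 m/s and contact force between cup and the fingers below 0.05 N).
It also fails if it takes over 58 s, if anything falls off the work surface, if the arm or the gripper's body presses on something with over 40 N, if the wrist force passes 120 N, or if a joint passes its speed limit or range.

## Working session

There is one attempt and no reset: what is moved stays moved. The work goes in short steps, Python scripts to look and compute and a tool call to move; the robot and the scene stay as the last step left them, time stands still between calls to the robot, and variables do not carry over. Pictures are saved under pics/ and viewed, at most 10 in all, crops included, and the job is handed in when it is done.

Besides the shell and the picture viewer there is one more tool, called after "Emit:" in YAML: its name, and indented under it one key for each argument. play_rows: Moves the arm, as the interface text tells. Its arguments: {"type":"object","properties":{"increments":{"type":"array","items":{"type":"object","properties":{"dr":{"type":"array","items":{"type":"number"}},"translation":{"type":"array","items":{"type":"number"}},"claw":{"type":"number"}}}},"grip_force":{"type":"number"}},"required":["increments"]}

```bash
mkdir -p pics
cat > h.py <<'E'
import numpy as np, cv2
from workcell import sense, capture, job, nets, bot
def cloud(c):
    z=c["range_z"];K=c["K"];v,u=np.indices(z.shape)
    p=np.stack([(u-K[0,2])*z/K[0,0],(v-K[1,2])*z/K[1,1],z],-1)
    w=p@np.array(c["rotation"]).T+np.array(c["eye"]); w[z==0]=np.nan
    return w
E
python3 - <<'E'
from h import *
s=sense();print(s)
for n in("top","side"):
    c=capture(n);cv2.imwrite(f"pics/{n}0.png",c["image"]);w=cloud(c);np.savez(f"{n}0.npz",w=w,img=c["image"])
    print(n,c["eye"],np.array(c["rotation"]).round(3).tolist(),c["K"][0,0])
    for t in["tray","bottle","cap_center","stand","cup_knob","cup_foot","chuck","bush","holder","oiler"]:
        for r in nets.cut_out(n,t)[:3]:
            p=w[r["pixels"]];p=p[~np.isnan(p[:,0])]
            if len(p)<5: continue
            b=np.array(r["bbox"])*[640,480,640,480]
            print(t,round(r["confidence"],2),b.astype(int),np.percentile(p,[2,50,98],axis=0).round(3).tolist())
E
```

```text
{'t': 0.0, 'q': array([ 1.17949088,  0.42674786,  0.07382136,  1.60665657, -0.03410105,
        1.11081439, -0.06707712]), 'joint_vel': array([-0.00044137, -0.00086474, -0.00056821,  0.00117289, -0.00109532,
        0.0001782 , -0.00070868]), 'effort': array([-3.10811147e-04, -9.49844456e+01,  3.76125410e+00, -4.63530493e+01,
        1.93097064e-02,  1.00160355e-02,  6.55985696e-05]), 'ee_pos': array([ 0.16151381, -0.65493645,  0.23057727]), 'tcp_rot': array([-6.71976572e-04,  9.92698959e-01,  1.20616368e-01, -1.26755890e-04]), 'ft_force': array([-0.01755183, -0.37651484,  0.32292357]), 'wrist_torque': array([-0.02991317, -0.02903703, -0.01311842]), 'grip_force': 0.0, 'grip_width': 0.9997730471032039}Traceback (most recent call last):
  File "<stdin>", line 4, in <module>
  File "h.py", line 6, in cloud
    w=p@np.array(c["rotation"]).T+np.array(c["eye"]); w[z==0]=np.nan
      ~^~~~~~~~~~~~~~~~~~~~~~~~~~
ValueError: matmul: Input operand 1 has a mismatch in its core dimension 0, with gufunc signature (n?,k),(k,m?)->(n?,m?) (size 4 is different from 3)
```

View pics/top0.png

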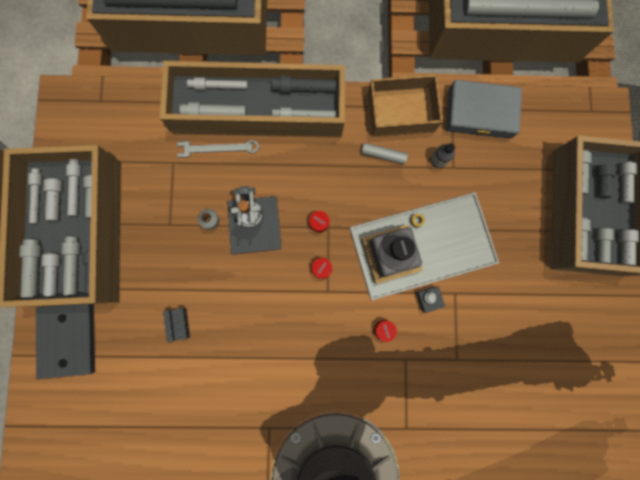

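The top view shows the hook stand at about (252,222) with the cup knob at (243,206). The tray is at (425,245), with the bottle's cap at (402,247), the bush at (417,219) and the free end to the right. There are three red decoy caps. The camera rotation comes as a quaternion, so I'll fix that.

```bash
cat > h.py <<'E'
import numpy as np, cv2
from scipy.spatial.transform import Rotation as R
from workcell import sense, capture, job, nets, bot
def rot(q): return R.from_quat(np.roll(q,-1)).as_matrix()
def cloud(c):
    z=c["range_z"];K=c["K"];v,u=np.indices(z.shape)
    p=np.stack([(u-K[0,2])*z/K[0,0],(v-K[1,2])*z/K[1,1],z],-1)
    w=p@rot(c["rotation"]).T+np.array(c["eye"]); w[z==0]=np.nan
    return w
E
python3 - <<'E'
from h import *
for n in("top","side"):
    c=capture(n);cv2.imwrite(f"pics/{n}1.png",c["image"]);w=cloud(c);np.savez(f"{n}1.npz",w=w,img=c["image"])
    print(n,c["eye"],rot(c["rotation"]).round(2).tolist(),c["K"][0,0])
    for t in["tray","bottle","cap_center","stand","cup_knob","chuck","bush","holder"]:
        for r in nets.cut_out(n,t)[:3]:
            p=w[r["pixels"]];p=p[~np.isnan(p[:,0])]
            if len(p)<5: continue
            b=np.array(r["bbox"])*[640,480,640,480]
            print(t,round(r["confidence"],2),b.astype(int),np.percentile(p,[2,50,98],axis=0).round(3).tolist())
            if t in("tray","stand") and n=="top":
                m=p[p[:,2]<0.014]
                print("  rect",cv2.minAreaRect((m[:,:2]*1000).astype(np.float32)))
E
```

```text
top [0.39964713 0.06578444 1.13340506] [[0.01, -0.99, 0.14], [-1.0, -0.02, -0.02], [0.02, -0.14, -0.99]] 472.54465617951865
tray 0.73 [351 194 150 105] [[0.42, -0.368, -0.0], [0.526, -0.221, 0.005], [0.637, -0.057, 0.112]]
  rect ((529.7499389648438, -212.1574249267578), (183.51296997070312, 322.0735778808594), 16.300304412841797)
bottle 0.58 [368 226  57  51] [[0.453, -0.18, 0.029], [0.492, -0.113, 0.102], [0.552, -0.078, 0.121]]
cap_center 0.8 [374 318  20  22] [[0.307, -0.134, 0.011], [0.327, -0.112, 0.036], [0.349, -0.091, 0.041]]
cap_center 0.65 [308 209  24  25] [[0.557, 0.018, -0.001], [0.579, 0.041, 0.035], [0.607, 0.064, 0.039]]
cap_center 0.61 [312 256  20  24] [[0.446, 0.014, 0.018], [0.468, 0.035, 0.036], [0.491, 0.055, 0.04]]
stand 0.77 [230 184  48  67] [[0.508, 0.139, 0.006], [0.56, 0.19, 0.012], [0.637, 0.256, 0.156]]
  rect ((587.28076171875, 200.0815887451172), (164.5606689453125, 118.62384033203125), 7.638635635375977)
cup_knob 0.59 [435 144  23  24] [[0.722, -0.27, 0.006], [0.735, -0.246, 0.066], [0.759, -0.232, 0.102]]
cup_knob 0.56 [229 200  32  27] [[0.555, 0.1
[... 1092 characters left out ...]
p_center 0.94 [361 166  21  27] [[0.483, -0.148, 0.132], [0.506, -0.115, 0.165], [0.529, -0.103, 0.171]]
cap_center 0.84 [317 256  23  22] [[0.558, 0.024, 0.003], [0.58, 0.053, 0.035], [0.605, 0.184, 0.167]]
stand 0.57 [289 272  60  78] [[0.51, 0.142, 0.003], [0.571, 0.214, 0.013], [0.632, 0.263, 0.158]]
cup_knob 0.78 [298 266  28  60] [[0.558, 0.175, 0.05], [0.581, 0.211, 0.096], [0.608, 0.231, 0.201]]
chuck 0.9 [294 354  21  24] [[0.56, 0.295, 0.015], [0.576, 0.318, 0.048], [0.6, 0.326, 0.061]]
chuck 0.52 [288 273  63  80] [[0.51, 0.142, 0.005], [0.569, 0.214, 0.013], [0.632, 0.262, 0.157]]
holder 0.85 [401 188  23  22] [[0.374, -0.243, 0.003], [0.402, -0.204, 0.031], [0.43, -0.19, 0.056]]
```

View pics/side1.png

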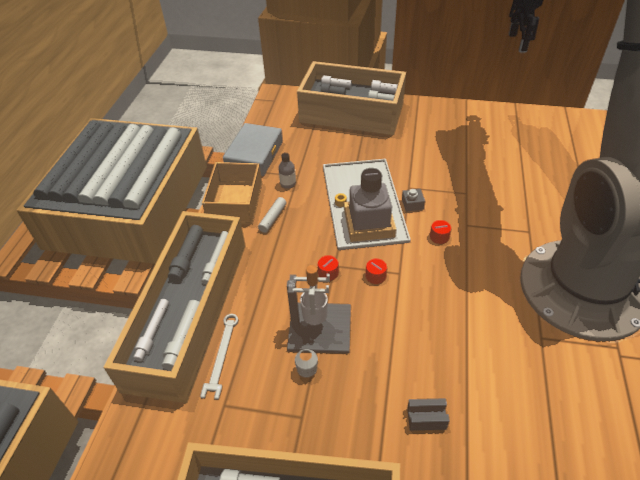

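The side view shows the stand at about (318,310): post on the far-x side at (293,300), wooden knob at (312,272), cup below the fork, chuck at (306,363). The real black cap is at (371,180). I'll refine the stand's yaw and the knob and cap centres.

```bash
cat > m.py <<'E'
from h import *
C=[np.load(f"{n}1.npz")["w"].reshape(-1,3) for n in("top","side")]
def sel(p,c,r,z0,z1): return p[(np.hypot(p[:,0]-c[0],p[:,1]-c[1])<r)&(p[:,2]>z0)&(p[:,2]<z1)]
for n,p in zip(("top","side"),C):
    k=sel(p,(.58,.2),.06,.175,.215);print(n,"knob",len(k),np.percentile(k,[2,50,98],axis=0).round(4).tolist())
    k=sel(p,(.58,.2),.06,.193,.215);print(" knobtop",len(k),k.mean(0).round(4),np.ptp(k,axis=0).round(3))
    k=sel(p,(.506,-.13),.04,.160,.185);print(" captop",len(k),k.mean(0).round(4),np.percentile(k,[2,50,98],axis=0).round(4).tolist())
    k=sel(p,(.58,.2),.12,.003,.02);print(" foot",cv2.minAreaRect((k[:,:2]*1000).astype(np.float32)))
    k=sel(p,(.6,.2),.08,.135,.172);print(" fork",len(k),cv2.minAreaRect((k[:,:2]*1000).astype(np.float32)))
    k=k[np.argsort(k[:,0])];print((k[::4]*1000).astype(int).tolist())
E
python3 m.py
python3 - <<'E'
import cv2
i=cv2.imread("pics/top1.png");j=cv2.imread("pics/side1.png")
a=cv2.resize(i[170:270,190:290],(400,400),interpolation=2);b=cv2.resize(j[255:375,270:390],(400,400),interpolation=2)
cv2.imwrite("pics/crop.png",cv2.hconcat([a,b]))
E
```

```text
top knob 113 [[0.571, 0.1882, 0.1775], [0.5797, 0.197, 0.199], [0.5901, 0.2076, 0.2021]]
 knobtop 91 [0.5806 0.1983 0.1994] [0.02  0.021 0.009]
 captop 431 [ 0.5043 -0.1297  0.1673] [[0.4831, -0.1515, 0.1617], [0.504, -0.1298, 0.1676], [0.5265, -0.1079, 0.1709]]
 foot ((579.3701782226562, 201.56048583984375), (237.681396484375, 233.33834838867188), 20.812231063842773)
 fork 432 ((590.60302734375, 199.35556030273438), (83.46733856201172, 59.799827575683594), 6.790777683258057)
[[547, 211, 160], [548, 206, 166], [550, 208, 167], [550, 181, 154], [551, 179, 165], [552, 179, 168], [554, 178, 156], [555, 182, 165], [556, 212, 153], [558, 208, 155], [560, 212, 158], [561, 181, 154], [562, 181, 158], [564, 212, 159], [565, 185, 154], [567, 210, 154], [568, 208, 157], [569, 186, 153], [571, 196, 169], [571, 209, 153], [572, 203, 163], [572, 214, 158], [573, 181, 156], [573, 209, 152], [574, 222, 159], [574, 225, 158], [575, 225, 143], [576, 218, 163], [576, 186, 151], [576, 221, 158], [577, 188, 168], [578, 224, 160], [579, 212, 158], [579, 183, 159], [579, 181, 158], [579, 177, 157], [580, 
[... 3285 characters left out ...]
6], [616, 208, 147], [617, 223, 156], [617, 206, 147], [617, 220, 156], [618, 191, 154], [618, 199, 155], [618, 207, 155], [619, 225, 149], [619, 185, 153], [619, 194, 154], [620, 220, 152], [620, 217, 155], [620, 197, 155], [621, 226, 144], [621, 212, 155], [621, 201, 157], [622, 227, 155], [622, 216, 154], [623, 227, 144], [623, 227, 141], [623, 194, 157], [623, 201, 156], [624, 228, 152], [624, 216, 153], [625, 186, 156], [625, 227, 141], [625, 202, 154], [626, 209, 153], [626, 227, 153], [626, 207, 156], [626, 197, 154], [627, 203, 154], [628, 209, 153], [628, 206, 155], [629, 214, 153], [629, 203, 154], [630, 182, 154], [631, 206, 154], [631, 214, 152], [632, 209, 158], [632, 209, 155]]
```

View pics/crop.png

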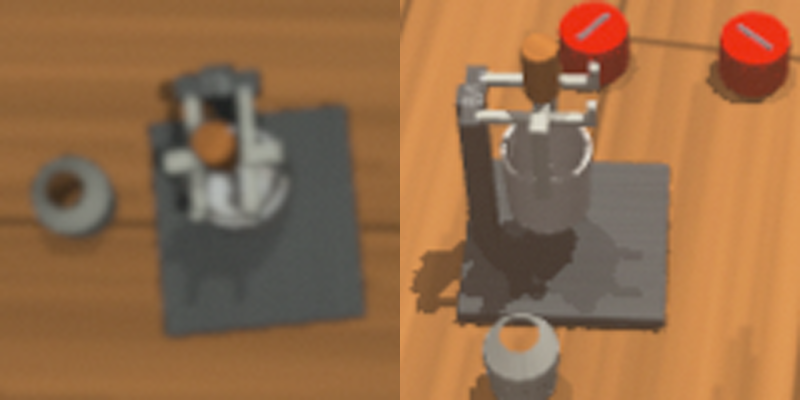

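Emit:
play_rows:
  increments:
    - {"translation": [0,0,-25],"dr": [0,0,0.0685],"claw": -1}
    - {"translation": [0,0,-25],"dr": [0,0,0.0685],"claw": -1}
    - {"translation": [34,-19,0],"claw": -1}
    - {"translation": [34,-19,0],"claw": -1}
    - {"translation": [34,-19,0],"claw": -1}
    - {"translation": [34,-19,0],"claw": -1}
    - {"translation": [34,-19,0],"claw": -1}
    - {"translation": [34,-19,0],"claw": -1}
    - {"translation": [34,-19,0],"claw": -1}
    - {"translation": [34,-19,0],"claw": -1}

```text
$.increments[2]: bad value
```

Emit:
play_rows:
  increments:
    - {"translation": [0,0,-25],"dr": [0,0,0.0685],"claw": -1}
    - {"translation": [0,0,-25],"dr": [0,0,0.0685],"claw": -1}
    - {"translation": [34,-19,0],"dr": [0,0,0],"claw": -1}
    - {"translation": [34,-19,0],"dr": [0,0,0],"claw": -1}
    - {"translation": [34,-19,0],"dr": [0,0,0],"claw": -1}
    - {"translation": [34,-19,0],"dr": [0,0,0],"claw": -1}
    - {"translation": [34,-19,0],"dr": [0,0,0],"claw": -1}
    - {"translation": [34,-19,0],"dr": [0,0,0],"claw": -1}
    - {"translation": [34,-19,0],"dr": [0,0,0],"claw": -1}
    - {"translation": [34,-19,0],"dr": [0,0,0],"claw": -1}

```text
t: 1.78
ee_pos: [0.4175, -0.4744, 0.2816]
tcp_rot: [0.0, 0.999, 0.052, 0.0]
ft_force: [-0.1, -0.1, 0.5]
grip_width: 1.002
grip_force: 0.0
```

Emit:
play_rows:
  increments:
    - {"translation": [20,-32,0],"dr": [0,0,0],"claw": -1}
    - {"translation": [20,-32,0],"dr": [0,0,0],"claw": -1}
    - {"translation": [20,-32,0],"dr": [0,0,0],"claw": -1}
    - {"translation": [20,-32,0],"dr": [0,0,0],"claw": -1}
    - {"translation": [20,-32,0],"dr": [0,0,0],"claw": -1}
    - {"translation": [20,-32,0],"dr": [0,0,0],"claw": -1}
    - {"translation": [20,-32,0],"dr": [0,0,0],"claw": -1}
    - {"translation": [20,-32,0],"dr": [0,0,0],"claw": -1}
    - {"translation": [20,-32,0],"dr": [0,0,0],"claw": -1}
    - {"translation": [20,-32,0],"dr": [0,0,0],"claw": -1}

```text
t: 2.62
ee_pos: [0.5822, -0.1348, 0.2816]
tcp_rot: [0.0, 0.999, 0.052, 0.0]
ft_force: [1.3, -0.8, -0.6]
grip_width: 0.997
grip_force: 0.0
```

Emit:
play_rows:
  increments:
    - {"translation": [4,-37,0],"dr": [0,0,0],"claw": -1}
    - {"translation": [4,-37,0],"dr": [0,0,0],"claw": -1}
    - {"translation": [4,-37,0],"dr": [0,0,0],"claw": -1}
    - {"translation": [4,-37,0],"dr": [0,0,0],"claw": -1}
    - {"translation": [4,-37,0],"dr": [0,0,0],"claw": -1}
    - {"translation": [4,-37,0],"dr": [0,0,0],"claw": -1}
    - {"translation": [4,-37,0],"dr": [0,0,0],"claw": -1}
    - {"translation": [4,-37,0],"dr": [0,0,0],"claw": -1}
    - {"translation": [4,-37,0],"dr": [0,0,0],"claw": -1}
    - {"translation": [0,0,0],"dr": [0,0,0],"claw": -1}

```text
t: 3.45
ee_pos: [0.581, 0.2068, 0.2815]
tcp_rot: [-0.002, 0.998, 0.056, -0.0]
ft_force: [-1.5, 0.4, -1.1]
grip_width: 1.004
grip_force: 0.0
```

Run:
```python
from h import *
for n in("side","top"):
    c=capture(n);cv2.imwrite(f"pics/{n}2.png",c["image"])
    if n=="side": cv2.imwrite("pics/s2c.png",cv2.resize(c["image"][180:380,210:430],(660,600)))
s=sense();print(s["ee_pos"],s["q"].round(2))
```

```text
[0.58219    0.20025237 0.28113038] [-0.13  0.32 -0.38  1.67  0.12  1.18 -2.01]
```

View pics/s2c.png

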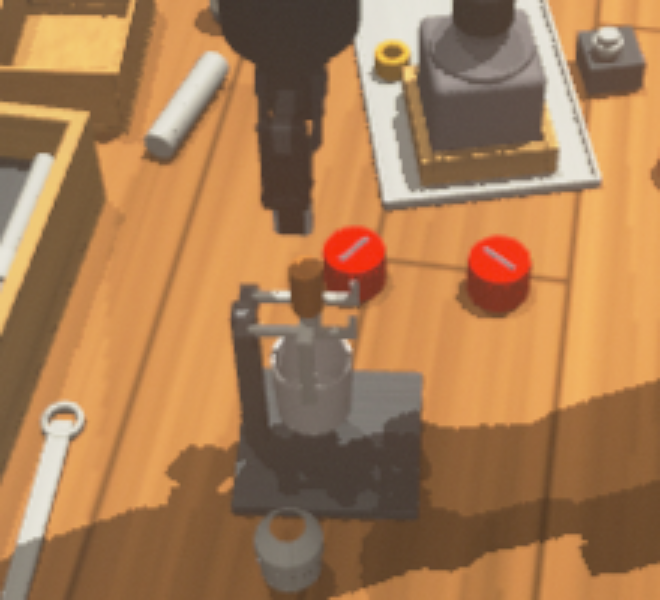

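The fingers are aligned over the knob: in the crop the near finger is at (292,228) and the knob at (305,265), an offset the view's tilt explains. Next I descend and grip.

Emit:
play_rows:
  increments:
    - {"translation": [0,0,29],"dr": [0,0,0],"claw": -1}
    - {"translation": [0,0,29],"dr": [0,0,0],"claw": -1}
    - {"translation": [0,0,29],"dr": [0,0,0],"claw": -1}
    - {"translation": [0,0,18],"dr": [0,0,0],"claw": -1}
    - {"translation": [0,0,10],"dr": [0,0,0],"claw": -1}
    - {"translation": [0,0,0],"dr": [0,0,0],"claw": -1}
    - {"translation": [0,0,0],"dr": [0,0,0],"claw": 1}
    - {"translation": [0,0,0],"dr": [0,0,0],"claw": 1}
    - {"translation": [0,0,0],"dr": [0,0,0],"claw": 1}
    - {"translation": [0,0,0],"dr": [0,0,0],"claw": 1}
  grip_force: 60

```text
t: 4.38
ee_pos: [0.5832, 0.1985, 0.1676]
tcp_rot: [-0.0, 0.999, 0.052, 0.001]
ft_force: [-0.3, -0.2, -0.3]
grip_width: 0.45
grip_force: 0.0
```

Emit:
play_rows:
  increments:
    - {"translation": [0,0,0],"dr": [0,0,0],"claw": 1}
    - {"translation": [0,0,0],"dr": [0,0,0],"claw": 1}
    - {"translation": [0,0,0],"dr": [0,0,0],"claw": 1}
    - {"translation": [0,0,0],"dr": [0,0,0],"claw": 1}
    - {"translation": [0,0,0],"dr": [0,0,0],"claw": 1}
    - {"translation": [0,0,0],"dr": [0,0,0],"claw": 1}

```text
t: 4.88
ee_pos: [0.583, 0.1986, 0.1671]
tcp_rot: [-0.0, 0.999, 0.052, 0.001]
ft_force: [-1.1, -0.5, 6.4]
grip_width: 0.24
grip_force: 58.3
```

Emit:
play_rows:
  increments:
    - {"translation": [0,0,-8],"dr": [0,0,0],"claw": 1}
    - {"translation": [0,0,-8],"dr": [0,0,0],"claw": 1}
    - {"translation": [0,0,-8],"dr": [0,0,0],"claw": 1}
    - {"translation": [0,0,0],"dr": [0,0,0],"claw": 1}
    - {"translation": [0,0,0],"dr": [0,0,0],"claw": 1}

```text
t: 5.3
ee_pos: [0.583, 0.1985, 0.1911]
tcp_rot: [-0.0, 0.999, 0.052, 0.001]
ft_force: [0.3, 0.1, -3.3]
grip_width: 0.237
grip_force: 58.8
```

Emit:
play_rows:
  increments:
    - {"translation": [-8,0,0],"dr": [0,0,0],"claw": 1}
    - {"translation": [-10,0,0],"dr": [0,0,0],"claw": 1}
    - {"translation": [-12,0,0],"dr": [0,0,0],"claw": 1}
    - {"translation": [-14,0,0],"dr": [0,0,0],"claw": 1}
    - {"translation": [-14,0,0],"dr": [0,0,0],"claw": 1}
    - {"translation": [-14,0,0],"dr": [0,0,0],"claw": 1}
    - {"translation": [-14,0,0],"dr": [0,0,0],"claw": 1}
    - {"translation": [-8,0,0],"dr": [0,0,0],"claw": 1}
    - {"translation": [-4,0,0],"dr": [0,0,0],"claw": 1}
    - {"translation": [0,0,0],"dr": [0,0,0],"claw": 1}

```text
t: 6.13
ee_pos: [0.4844, 0.188, 0.1904]
tcp_rot: [0.0, 0.999, 0.053, 0.0]
ft_force: [0.1, 1.0, -0.9]
grip_width: 0.239
grip_force: 58.8
```

Emit:
play_rows:
  increments:
    - {"translation": [0,0,-10],"dr": [0,0,0],"claw": 1}
    - {"translation": [0,0,-15],"dr": [0,0,0],"claw": 1}
    - {"translation": [0,0,-20],"dr": [0,0,0],"claw": 1}
    - {"translation": [0,0,-25],"dr": [0,0,0],"claw": 1}
    - {"translation": [0,0,-25],"dr": [0,0,0],"claw": 1}
    - {"translation": [0,0,-20],"dr": [0,0,0],"claw": 1}
    - {"translation": [0,0,-15],"dr": [0,0,0],"claw": 1}
    - {"translation": [0,0,-10],"dr": [0,0,0],"claw": 1}
    - {"translation": [0,10,0],"dr": [0,0,0],"claw": 1}
    - {"translation": [0,15,0],"dr": [0,0,0],"claw": 1}

```text
t: 6.97
ee_pos: [0.4879, 0.1636, 0.3304]
tcp_rot: [-0.0, 0.999, 0.053, 0.0]
ft_force: [0.1, -1.5, -2.4]
grip_width: 0.244
grip_force: 58.8
```

Emit:
play_rows:
  increments:
    - {"translation": [0,18,0],"dr": [0,0,0],"claw": 1}
    - {"translation": [0,22,0],"dr": [0,0,0],"claw": 1}
    - {"translation": [0,26,0],"dr": [0,0,0],"claw": 1}
    - {"translation": [0,28,0],"dr": [0,0,0],"claw": 1}
    - {"translation": [0,28,0],"dr": [0,0,0],"claw": 1}
    - {"translation": [0,28,0],"dr": [0,0,0],"claw": 1}
    - {"translation": [0,28,0],"dr": [0,0,0],"claw": 1}
    - {"translation": [0,28,0],"dr": [0,0,0],"claw": 1}
    - {"translation": [0,28,0],"dr": [0,0,0],"claw": 1}
    - {"translation": [0,28,0],"dr": [0,0,0],"claw": 1}

```text
t: 7.8
ee_pos: [0.5146, -0.0996, 0.3294]
tcp_rot: [-0.0, 0.999, 0.052, -0.001]
ft_force: [0.4, 0.2, -1.7]
grip_width: 0.237
grip_force: 58.8
```

Emit:
play_rows:
  increments:
    - {"translation": [1,28,0],"dr": [0,0,0],"claw": 1}
    - {"translation": [1,28,0],"dr": [0,0,0],"claw": 1}
    - {"translation": [1,28,0],"dr": [0,0,0],"claw": 1}
    - {"translation": [1,28,0],"dr": [0,0,0],"claw": 1}
    - {"translation": [1,24,0],"dr": [0,0,0],"claw": 1}
    - {"translation": [1,20,0],"dr": [0,0,0],"claw": 1}
    - {"translation": [1,15,0],"dr": [0,0,0],"claw": 1}
    - {"translation": [0,12,0],"dr": [0,0,0],"claw": 1}
    - {"translation": [0,8,0],"dr": [0,0,0],"claw": 1}
    - {"translation": [0,0,0],"dr": [0,0,0],"claw": 1}

```text
t: 8.63
ee_pos: [0.5418, -0.2879, 0.3298]
tcp_rot: [-0.0, 0.999, 0.052, -0.0]
ft_force: [0.1, -0.5, -1.4]
grip_width: 0.238
grip_force: 58.8
```

Run:
```python
from h import *
c=capture("side");cv2.imwrite("pics/s3c.png",cv2.resize(c["image"][60:260,240:460],(660,600)));w=cloud(c)
s=sense();print(s["ee_pos"],s["ft_force"])
for r in nets.cut_out("side","cup_knob")[:3]:
    p=w[r["pixels"]];p=p[~np.isnan(p[:,0])];print(r["confidence"],np.percentile(p,[2,50,98],axis=0).round(3).tolist())
c=capture("top");w=cloud(c);p=w.reshape(-1,3)
m=p[(p[:,0]>.4)&(p[:,0]<.66)&(p[:,1]>-.39)&(p[:,1]<-.03)&(p[:,2]<.012)&(p[:,2]>.002)];print(cv2.minAreaRect((m[:,:2]*1000).astype(np.float32)),np.median(m[:,2]))
```

```text
[ 0.54203048 -0.28664488  0.32999274] [ 0.80168995  1.03087155 -1.90814716]
0.86 [[0.516, -0.518, 0.104], [0.539, -0.267, 0.254], [0.566, -0.255, 0.323]]
((529.919921875, -210.02976989746094), (259.93359375, 359.4044494628906), 0.01641612872481346) 0.004442280624144868
```

View pics/s3c.png

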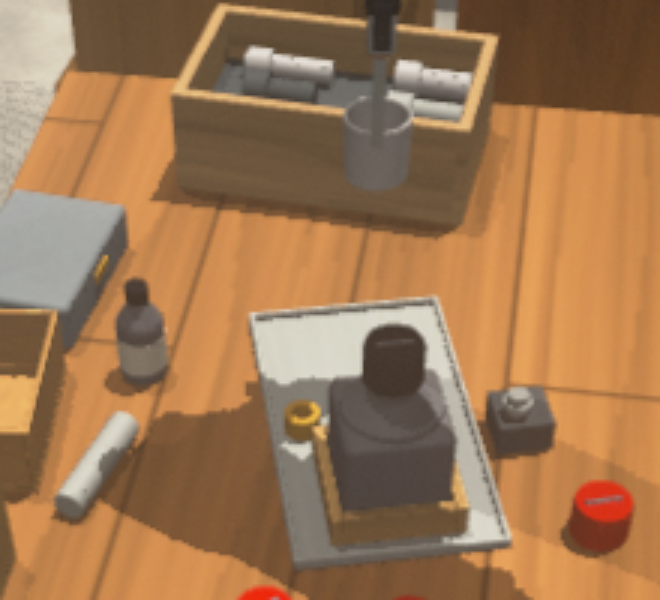

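The cup hangs upright from the gripper above the tray's free end (crop pixel (378,140)). The bush, bottle and holder haven't moved. I'll lower it now.

Emit:
play_rows:
  increments:
    - {"translation": [0,0,15],"dr": [0,0,0],"claw": 1}
    - {"translation": [0,0,25],"dr": [0,0,0],"claw": 1}
    - {"translation": [0,0,30],"dr": [0,0,0],"claw": 1}
    - {"translation": [0,0,30],"dr": [0,0,0],"claw": 1}
    - {"translation": [0,0,30],"dr": [0,0,0],"claw": 1}
    - {"translation": [0,0,25],"dr": [0,0,0],"claw": 1}
    - {"translation": [0,0,20],"dr": [0,0,0],"claw": 1}
    - {"translation": [0,0,15],"dr": [0,0,0],"claw": 1}
    - {"translation": [0,0,8],"dr": [0,0,0],"claw": 1}
    - {"translation": [0,0,4],"dr": [0,0,0],"claw": 1}

```text
t: 9.62
ee_pos: [0.542, -0.2855, 0.1275]
tcp_rot: [-0.0, 0.999, 0.053, -0.0]
ft_force: [0.5, -0.2, -1.9]
grip_width: 0.242
grip_force: 58.9
```

Emit:
play_rows:
  increments:
    - {"translation": [0,0,1.5],"dr": [0,0,0],"claw": 1}
    - {"translation": [0,0,1.5],"dr": [0,0,0],"claw": 1}
    - {"translation": [0,0,0],"dr": [0,0,0],"claw": 1}
    - {"translation": [0,0,0],"dr": [0,0,0],"claw": 1}

```text
t: 9.95
ee_pos: [0.5425, -0.2867, 0.1262]
tcp_rot: [0.0, 0.999, 0.052, 0.001]
ft_force: [0.4, 1.2, -1.6]
grip_width: 0.243
grip_force: 58.9
```

Emit:
play_rows:
  increments:
    - {"translation": [0,0,1.5],"dr": [0,0,0],"claw": 1}
    - {"translation": [0,0,1],"dr": [0,0,0],"claw": 1}
    - {"translation": [0,0,1],"dr": [0,0,0],"claw": 1}
    - {"translation": [0,0,0],"dr": [0,0,0],"claw": 1}

```text
t: 10.28
ee_pos: [0.542, -0.2865, 0.1217]
tcp_rot: [-0.0, 0.999, 0.052, -0.0]
ft_force: [-0.4, 0.1, -1.7]
grip_width: 0.241
grip_force: 58.9
```

Emit:
play_rows:
  increments:
    - {"translation": [0,0,1],"dr": [0,0,0],"claw": 1}
    - {"translation": [0,0,0],"dr": [0,0,0],"claw": 1}
    - {"translation": [0,0,0],"dr": [0,0,0],"claw": 1}

```text
t: 10.53
ee_pos: [0.5424, -0.2865, 0.1213]
tcp_rot: [0.0, 0.999, 0.052, 0.0]
ft_force: [-0.6, 0.9, 4.2]
grip_width: 0.239
grip_force: 59.6
```

Emit:
play_rows:
  increments:
    - {"translation": [0,0,0],"dr": [0,0,0],"claw": 0.2}
    - {"translation": [0,0,0],"dr": [0,0,0],"claw": -0.3}
    - {"translation": [0,0,0],"dr": [0,0,0],"claw": -1}
    - {"translation": [0,0,0],"dr": [0,0,0],"claw": -1}
    - {"translation": [0,0,0],"dr": [0,0,0],"claw": -1}
    - {"translation": [0,0,0],"dr": [0,0,0],"claw": -1}
    - {"translation": [0,0,0],"dr": [0,0,0],"claw": -1}
    - {"translation": [0,0,0],"dr": [0,0,0],"claw": -1}
    - {"translation": [0,0,0],"dr": [0,0,0],"claw": -1}
    - {"translation": [0,0,0],"dr": [0,0,0],"claw": -1}

```text
t: 11.37
ee_pos: [0.5421, -0.2865, 0.1208]
tcp_rot: [-0.0, 0.999, 0.052, 0.0]
ft_force: [-0.4, 0.0, 0.2]
grip_width: 1.0
grip_force: 0.0
```

Emit:
play_rows:
  increments:
    - {"translation": [0,0,-10],"dr": [0,0,0],"claw": -1}
    - {"translation": [0,0,-15],"dr": [0,0,0],"claw": -1}
    - {"translation": [0,0,-20],"dr": [0,0,0],"claw": -1}
    - {"translation": [0,0,-25],"dr": [0,0,0],"claw": -1}
    - {"translation": [0,0,-25],"dr": [0,0,0],"claw": -1}
    - {"translation": [0,0,-20],"dr": [0,0,0],"claw": -1}
    - {"translation": [0,0,-15],"dr": [0,0,0],"claw": -1}
    - {"translation": [0,0,0],"dr": [0,0,0],"claw": -1}

```text
t: 12.03
ee_pos: [0.5434, -0.2871, 0.2552]
tcp_rot: [0.001, 0.999, 0.052, 0.002]
ft_force: [0.6, 0.4, -0.4]
grip_width: 1.001
grip_force: 0.0
```

Run:
```python
from h import *
s=sense();print(s["ee_pos"],s["q"].round(3))
c=capture("side");cv2.imwrite("pics/s4c.png",cv2.resize(c["image"][120:260,300:440],(600,600)));w=cloud(c)
p=w.reshape(-1,3)
c=capture("top");w=cloud(c);p2=w.reshape(-1,3)
for p in(p,p2):
    k=p[(abs(p[:,0]-.505)<.04)&(abs(p[:,1]+.128)<.04)&(p[:,2]>.168)&(p[:,2]<.18)]
    print("cap",len(k),((k.max(0)+k.min(0))/2).round(4),np.median(k,0).round(4))
    k=p[(abs(p[:,0]-.542)<.04)&(abs(p[:,1]+.287)<.04)&(p[:,2]>.145)&(p[:,2]<.165)]
    if len(k):print("cupknob",len(k),((k.max(0)+k.min(0))/2).round(4),np.median(k,0).round(4))
```

```text
[ 0.5433682  -0.28713427  0.25518502] [ 0.412  0.306 -0.039  1.721  0.013  1.109 -1.097]
cap 140 [ 0.505  -0.1259  0.1706] [ 0.5047 -0.1255  0.1692]
cupknob 56 [ 0.5424 -0.2835  0.152 ] [ 0.542  -0.2822  0.1534]
cap 185 [ 0.5047 -0.13    0.1701] [ 0.5035 -0.1304  0.169 ]
cupknob 63 [ 0.5375 -0.2868  0.1516] [ 0.5375 -0.2856  0.1531]
```

View pics/s4c.png

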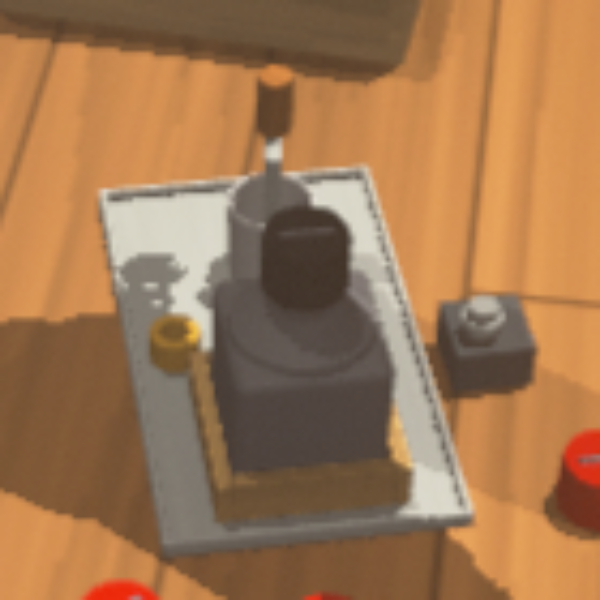

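The cup stands upright on the tray's free end (knob at (274,100) in the crop), clear of the bush, and the holder hasn't moved. I use the cup's known position to correct the camera offsets, which puts the cap at about (0.507, -0.1295). Next I go above it.

Emit:
play_rows:
  increments:
    - {"translation": [-1,-10,0],"dr": [0,0,0],"claw": -1}
    - {"translation": [-2,-20,0],"dr": [0,0,0],"claw": -1}
    - {"translation": [-3,-28,0],"dr": [0,0,0],"claw": -1}
    - {"translation": [-4,-30,0],"dr": [0,0,0],"claw": -1}
    - {"translation": [-4,-30,0],"dr": [0,0,0],"claw": -1}
    - {"translation": [-3,-24,0],"dr": [0,0,0],"claw": -1}
    - {"translation": [-1,-12,0],"dr": [0,0,0],"claw": -1}
    - {"translation": [0,-6,0],"dr": [0,0,0],"claw": -1}
    - {"translation": [0,0,0],"dr": [0,0,0],"claw": -1}
    - {"translation": [0,0,0],"dr": [0,0,0],"claw": -1}

```text
t: 12.97
ee_pos: [0.5076, -0.13, 0.2506]
tcp_rot: [0.0, 0.999, 0.052, -0.0]
ft_force: [-0.3, -1.2, -0.5]
grip_width: 0.997
grip_force: 0.0
```

Emit:
play_rows:
  increments:
    - {"translation": [0,0,20],"dr": [0,0,0],"claw": -1}
    - {"translation": [0,0,30],"dr": [0,0,0],"claw": -1}
    - {"translation": [0,0,30],"dr": [0,0,0],"claw": -1}
    - {"translation": [0,0,20],"dr": [0,0,0],"claw": -1}
    - {"translation": [0,0,12],"dr": [0,0,0],"claw": -1}
    - {"translation": [0,0,0],"dr": [0,0,0],"claw": -1}
    - {"translation": [0,0,0],"dr": [0,0,0],"claw": 1}
    - {"translation": [0,0,0],"dr": [0,0,0],"claw": 1}
    - {"translation": [0,0,0],"dr": [0,0,0],"claw": 1}
    - {"translation": [0,0,0],"dr": [0,0,0],"claw": 1}
  grip_force: 70

```text
t: 13.8
ee_pos: [0.5081, -0.1296, 0.1399]
tcp_rot: [0.0, 0.999, 0.052, 0.001]
ft_force: [-1.7, -0.6, 6.5]
grip_width: 0.541
grip_force: 70.6
```

Emit:
play_rows:
  increments:
    - {"translation": [0,0,0],"dr": [0,0,0],"claw": 1}
    - {"translation": [0,0,0],"dr": [0,0,0],"claw": 1}
    - {"translation": [0,0,0],"dr": [0,0,0],"claw": 1}
    - {"translation": [0,0,0],"dr": [0,0,0],"claw": 1}

```text
t: 14.13
ee_pos: [0.5082, -0.1296, 0.14]
tcp_rot: [0.0, 0.999, 0.052, 0.001]
ft_force: [-1.1, -0.4, 5.0]
grip_width: 0.538
grip_force: 70.6
```

Emit:
play_rows:
  increments:
    - {"translation": [0,0,2],"dr": [0,0,0],"claw": 1}
    - {"translation": [0,0,2],"dr": [0,0,0],"claw": 1}
    - {"translation": [0,0,1.5],"dr": [0,0,0],"claw": 1}
    - {"translation": [0,0,0],"dr": [0,0,0],"claw": 1}
    - {"translation": [0,0,0],"dr": [0,0,0],"claw": 1}
  grip_force: 100

```text
t: 14.55
ee_pos: [0.5082, -0.1296, 0.1346]
tcp_rot: [0.0, 0.999, 0.052, 0.001]
ft_force: [-1.9, -0.4, 9.4]
grip_width: 0.532
grip_force: 101.1
```

Emit:
play_rows:
  increments:
    - {"translation": [0,0,1],"dr": [0,0,0],"claw": 1}
    - {"translation": [0,0,0],"dr": [0,0,0],"claw": 1}
    - {"translation": [0,0,0],"dr": [0,0,0],"claw": 1}

```text
t: 14.8
ee_pos: [0.5082, -0.1296, 0.1337]
tcp_rot: [0.0, 0.999, 0.052, 0.001]
ft_force: [-2.9, -0.3, 10.7]
grip_width: 0.535
grip_force: 101.1
```

Emit:
play_rows:
  increments:
    - {"translation": [0,0,0],"dr": [0,0,-0.05],"claw": 1}
    - {"translation": [0,0,0],"dr": [0,0,-0.08],"claw": 1}
    - {"translation": [0,0,0],"dr": [0,0,-0.09],"claw": 1}
    - {"translation": [0,0,0],"dr": [0,0,-0.09],"claw": 1}
    - {"translation": [0,0,0],"dr": [0,0,-0.09],"claw": 1}
    - {"translation": [0,0,0],"dr": [0,0,-0.09],"claw": 1}
    - {"translation": [0,0,0],"dr": [0,0,-0.05],"claw": 1}
    - {"translation": [0,0,0],"dr": [0,0,0],"claw": 1}

```text
t: 15.47
ee_pos: [0.5085, -0.1291, 0.1338]
tcp_rot: [0.0, 0.948, 0.319, 0.001]
ft_force: [-1.5, 3.5, 11.9]
grip_width: 0.53
grip_force: 101.5
```

Run:
```python
from h import *
s=sense();print(s["ee_pos"],s["tcp_rot"],s["ft_force"],s["wrist_torque"],s["q"].round(2))
```

```text
[ 0.50848619 -0.12905482  0.13377503] [4.16565820e-04 9.47848669e-01 3.18718323e-01 1.16488514e-03] [-1.47247278  3.51554106 11.93236654] [0.77892634 0.30189405 0.06017529] [ 0.32  0.31 -0.23  2.02  0.1   0.82 -0.89]
```

Emit:
play_rows:
  increments:
    - {"translation": [0,0,0],"dr": [0,0,-0.05],"claw": 1}
    - {"translation": [0,0,0],"dr": [0,0,-0.08],"claw": 1}
    - {"translation": [0,0,0],"dr": [0,0,-0.09],"claw": 1}
    - {"translation": [0,0,0],"dr": [0,0,-0.09],"claw": 1}
    - {"translation": [0,0,0],"dr": [0,0,-0.09],"claw": 1}
    - {"translation": [0,0,0],"dr": [0,0,-0.08],"claw": 1}
    - {"translation": [0,0,0],"dr": [0,0,-0.05],"claw": 1}
    - {"translation": [0,0,0],"dr": [0,0,0],"claw": 1}
    - {"translation": [0,0,0],"dr": [0,0,0],"claw": 1}

```text
t: 16.22
ee_pos: [0.5082, -0.1287, 0.1336]
tcp_rot: [0.0, 0.832, 0.555, 0.001]
ft_force: [-2.4, 7.0, 11.5]
grip_width: 0.532
grip_force: 101.6
```

Run:
```python
from h import *
s=sense();print(s["ee_pos"],s["tcp_rot"],s["ft_force"],s["wrist_torque"],s["q"].round(2))
c=capture("top");cv2.imwrite("pics/t5c.png",cv2.resize(c["image"][190:310,340:500],(800,600)))
c=capture("side");a=cv2.resize(c["image"][150:230,320:420],(750,600));cv2.imwrite("pics/s5c.png",a)
```

```text
[ 0.50815032 -0.12870177  0.13363171] [3.73389402e-04 8.32164704e-01 5.54527899e-01 7.59266436e-04] [-2.41033243  6.99268773 11.46577471] [1.17816746 0.70541996 0.03642713] [ 0.41  0.32 -0.33  2.02  0.14  0.83 -0.4 ]
```

View pics/s5c.png

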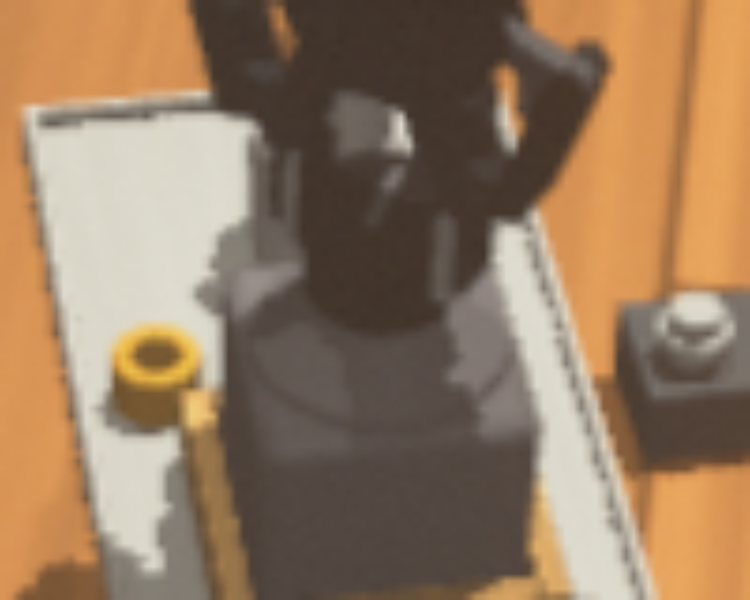

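The gripper has the black cap pressed down on the neck at about (400,280) and has turned about 61° with little torque. I'll lift gently now.

Emit:
play_rows:
  increments:
    - {"translation": [0,0,-3],"dr": [0,0,0],"claw": 1}
    - {"translation": [0,0,-4],"dr": [0,0,0],"claw": 1}
    - {"translation": [0,0,-4],"dr": [0,0,0],"claw": 1}
    - {"translation": [0,0,-4],"dr": [0,0,0],"claw": 1}
    - {"translation": [0,0,0],"dr": [0,0,0],"claw": 1}

```text
t: 16.73
ee_pos: [0.5079, -0.1296, 0.1483]
tcp_rot: [0.001, 0.832, 0.554, 0.0]
ft_force: [-0.7, 0.3, 6.1]
grip_width: 0.533
grip_force: 102.6
```

Emit:
play_rows:
  increments:
    - {"translation": [0,0,-8],"dr": [0,0,0],"claw": 1}
    - {"translation": [0,0,-12],"dr": [0,0,0],"claw": 1}
    - {"translation": [0,0,-14],"dr": [0,0,0],"claw": 1}
    - {"translation": [0,0,-14],"dr": [0,0,0],"claw": 1}
    - {"translation": [0,0,-10],"dr": [0,0,0],"claw": 1}
    - {"translation": [0,0,-6],"dr": [0,0,0],"claw": 1}
    - {"translation": [0,0,0],"dr": [0,0,0],"claw": 1}
    - {"translation": [0,0,0],"dr": [0,0,0],"claw": 1}
    - {"translation": [0,0,0],"dr": [0,0,0],"claw": 1}

```text
t: 17.48
ee_pos: [0.5071, -0.1293, 0.2107]
tcp_rot: [-0.0, 0.832, 0.554, -0.0]
ft_force: [0.1, 0.6, -0.7]
grip_width: 0.53
grip_force: 102.4
```

Run:
```python
from h import *
s=sense();print(s["t"],s["ee_pos"],s["ft_force"],s["grip_force"],s["grip_width"])
c=capture("side");cv2.imwrite("pics/s6c.png",cv2.resize(c["image"][110:250,300:440],(600,600)))
```

```text
17.4833 [ 0.50710168 -0.12928979  0.21074913] [ 0.13788809  0.63004033 -0.73099081] 102.43065523914993 0.5303443356166405
```

View pics/s6c.png

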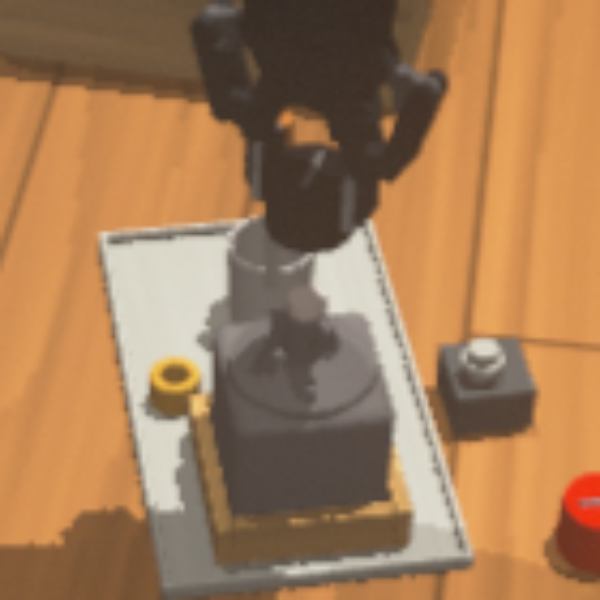

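The cap is in the gripper at (310,195), about 7 cm above the open mouth at (300,305). The cup is standing on the tray. I'll hand the job in.

```bash
python3 -c "
from h import *
print(job.sign_off())"
```

```text
the job is handed in; nothing more can be done
None
```

I handed the job in at about 17.5 s of the 58 s allowed: the cup stands upright on the tray's free end, let go, and the gripper holds the cap about 7 cm straight above the open bottle; no pass/fail verdict came back.

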